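# Switch to the yellow antenna

## Task

Put the radio on the yellow antenna: with a fingertip, push the pointer of the rotary selector round click by click until it rests in the position marked by the yellow disc, pushing on one side of it at a time and never pinching it. Only then press the green confirm button right down and let it spring back. Leave all the loose things on the console and the desk where they are.

Things in the scene. Friction and masses are not known exactly. Their poses are not given: they have to be found in the camera images.
- dial (a point): selector axis at the level of the top face of the console: a light grey box fixed to the desk, 200 mm (x) by 285 mm (y), 55 mm high, x away from the robot, y left, z up when square; this point has its axes. The axis is mid-way in x, 100 mm from the left edge, 185 mm from the right. A white scale plate, radius 92 mm, 1 mm thick, surrounds it
- selector (a joint): angle in rad, growing clockwise seen from above. Eight positions 30 deg (0.5236) apart: the first at 0, the last at 3.665, a stop just beyond each. At 0 the pointer is 105 deg anticlockwise of the console's x axis, seen from above. A spring detent (about 0.1 N m, 2 to 3 N at 45 mm) holds each; pushed past half-way it snaps into the next
- aim (a point): spot on the plate that the pointer aims at, 76 mm from the axis; x along the pointer outwards, z up. The pointer is a black upright fin, white line on top, from the axis to 62 mm out, 16 mm thick, 3 to 35 mm above the console's top; round hub at the axis, radius 17 mm, 15 mm high. Beside the fin nothing stands above the plate
- face_cw (a point): middle of the flat side face of the fin that is pushed to turn it clockwise (the pointer's +y side), 45 mm from the axis, 8 mm from the fin's middle plane, 17.5 mm above the console's top; the face runs 17 to 59 mm from the axis, 4 to 31 mm above the top. x along the pointer, y out of this face, z up
- face_ccw (a point): the like point on the opposite face (pointer's -y side), pushed to turn it anticlockwise; same axes, so -y points out of the face
- disc_yellow: flat yellow marker disc, 22 mm across, 2 mm thick, on the plate 76 mm from the axis opposite one of the eight positions; origin at its centre. The other seven have red, blue, green, black, purple, grey and white discs; which is where varies, but grey and white are the middle two
- confirm (a joint): travel of the confirm button, in m: 0 released, 0.006 fully down; it springs back and takes about 5 N
- confirm_top (a point): centre of the top of the confirm button, a green round push button, 28 mm across, in a black housing on the right part of the console's top, 140 mm to the right of the axis; it is pressed straight down, 6 mm
- adapter: small steel coaxial adapter, 18 mm in diameter and 35 mm tall, standing on the console near its far right corner; loose, not to be disturbed; origin under its middle
- battery: small black and copper-coloured block battery, 50 x 26 x 17 mm, lying on the console near its near right corner; loose, not to be disturbed; origin under its middle
- mug: blue mug, 80 mm in diameter, 92 mm tall, to the left; loose, not to be disturbed; origin under its middle
- air_can: purple spray can, 64 mm in diameter, 210 mm tall, to the left; loose, not to be disturbed; origin under its middle
- tape_measure: red tape measure, 74 x 42 x 60 mm, beyond the console to the left; loose, not to be disturbed; origin under its middle
- handheld: black handheld radio, lying, 58 x 110 x 32 mm with a 130 mm stub aerial along its +y, to the right of the console; loose, not to be disturbed; origin under its middle
- screwdriver: screwdriver lying to the right; loose, not to be disturbed; origin under its middle
- wire_strippers: wire strippers with yellow handles, 165 mm long, 12 mm thick, lying to the right; loose, not to be disturbed; origin under its middle

How it is judged:
By the outcome, as a careful person would: the job done as asked, in the order asked, and still so for the second after the job is handed in, with the robot touching nothing.
It also fails if it takes over 45 s, if anything falls off the work surface, if the arm or the gripper's body presses on something with over 40 N, if the wrist force passes 120 N, or if a joint passes its speed limit or range.

## Robot

A 7-joint arm with a two-finger parallel gripper is mounted at the origin on the work surface. World frame = base frame: x ahead of the robot, y to its left, z up, the work surface at z = 0. Lengths are in m, angles in rad, forces in N, time in s.
With the tool pointing down it reaches from about 0.4 to 0.85 m from the base axis. Payload 4.5 kg.
Tool frame: the origin (TCP) lies on the centre line of the jaws, within the pads' length; the fingertips stand 22 mm ahead of it and the grasp point (between the pads) lies 3 mm ahead of it; z points along the fingers, y is the line along which they close (so a half turn about z gives the same grasp; the last joint's range is limited). The gripper opens to 88 mm and grips with 3 to 60 N. Pads are 18 mm wide; open, the fingers measure 123 mm over their backs; the gripper's body (75 mm by 187 mm) begins 45 mm behind the grasp point.
Start: joints at [-1.078, 0.689, -0.195, 1.565, 0.157, 0.902, -0.215], TCP at [0.277, 0.56, 0.261] pointing down, gripper open.
Joint ranges: [-3.01, 3.01], [-0.46, 2.08], [-1.47, 1.51], [0.13, 2.56], [-1, 4.14], [0.04, 2.09], [-2.66, 2.66]. Speed limits (rad/s): [2.57, 2.57, 3.14, 3.14, 3.14, 3.14, 3.14].

## Interface

Orientations are given as a unit quaternion [w, x, y, z].
In Python, from cell import r gives the robot as it stands. The module is installed in compiled form; this text tells all that it offers.
- The arm moves only by the tool drive_tool, never from a script. Its argument "increments" is a list of rows, each an object with "xyz": the shift along the tool's x, y, z in mm, a list of three; "twist": the turn, a rotation vector about the tool's x, y, z in degrees, a list of three; "jaw": the closure, from 0 (fully open) to 1 (shut). A call has 1 to 5 rows; each row shifts and turns the commanded pose from where the row before left it, along the tool's axes as they then stand; what a row does not reach is not made up. A row lasts 1/8 s, in which the tool goes at most 62.5 mm and 10.7 degrees, less where a joint would pass 70% of its speed; a pose out of reach is approached as far as the arm can. A call is refused whole if a number of a shift passes 62.5 or a number of a turn 10.7, either way. A call with a gripper value outside its range is refused whole. The fingers move at their own pace and stop on an object; "squeeze" is the grip in N (left out, the last holds). Time passes only in rows, so rows that do not move let the fingers close. It gives the time, the measured TCP pose, the force, the opening and the grip force at its end, in the units of the state.
- r.sense(): the state, without advancing time (a new reading comes with each control period).
- r.snapshot(name): name is "side" or "top" or "wrist"; returns the picture (384x512x3 uint8, red, green, blue); there is no depth.
- r.camera_params(name): a dict with "fx", "fy", "cx", "cy" (pixels), "k1" (the pictures are not rectified: a ray, as slopes to the right and down, at radius r is drawn at 1 + k1 r^2 times it, then the intrinsics apply), "R" (3x3) and "t" (3): a world point X has camera coordinates R X + t; the wrist camera has in their place "hand_eye" (4x4, takes a point from camera to tool coordinates, whose origin is the TCP and whose axes are the flange's). Camera axes: x right, y down, z forward; pixel columns grow to the right and rows downward; lengths in m; the calibration is good to about 2 mm. A picture is of the moment at which its call begins: read the wrist's pose just before it. camera_params takes no time and is no camera call.
- r.finish_job(): hands the job in; it is judged then, once.
Trained networks look in the newest picture that a camera, given by its name, has taken for a name from the list of things; names that differ only in an ending like _2 or _b are one class to them, and where a whole thing is asked for, a point or a joint stands for the part that bears it (a point fixed in the world has none). Each returns a list of dicts, best first, with "conf" (0 to 1); they miss things now and then, are a little off and sometimes report something else, mostly with a low value. They report only what shows in the picture. A call takes as long as a camera call.
- r.look_for(label, camera): "rect" ([left, top, width, height] in pixels, round what is visible of it).
The state is a dict: "time_s": time; "joints": joint angles; "dq": joint speeds; "joint_efforts": joint torques, N m; "ee_pos": TCP position; "eef_rot": TCP orientation; "force": force on the tool from outside, world axes, zero at the start; "ft_torque": the same for the moment, N m; "gripper_width": finger opening in m; "grip_force": force on a finger pad.
Only numpy, scipy, OpenCV 4.12 (cv2) and the standard library are available. Lean on these libraries where they do the work, as an engineer would, in place of code of your own. Each camera call takes 0.05 s, during which the arm holds its last target. There are 200 camera calls.

## Working session

There is one attempt and no reset: what is moved stays moved. The work goes in short steps, Python scripts to look and compute and a tool call to move; the robot and the scene stay as the last step left them, time stands still between calls to the robot, and variables do not carry over. Pictures are saved under pics/ and viewed, at most 10 in all, crops included, and the job is handed in when it is done.

Besides the shell and the picture viewer there is one more tool, called as name(argument=value, ...), one argument or row to a line, values as JSON. drive_tool: Moves the arm, as the interface text tells. Its arguments: {"type":"object","properties":{"increments":{"type":"array"},"squeeze":{"type":"number"}},"required":["increments"]}

```bash
mkdir -p pics; cat > h.py <<'E'
from cell import r
import numpy as np, cv2
from scipy.spatial.transform import Rotation as Ro
def shot(n,f):
    im=r.snapshot(n); cv2.imwrite(f'pics/{f}.png',im[:,:,::-1]); return im
def cam(n):
    p=r.camera_params(n)
    if 'R' in p: R,t=np.array(p['R']),np.array(p['t'])
    else:
        s=r.sense(); w,x,y,z=s['eef_rot']; T=np.eye(4); T[:3,:3]=Ro.from_quat([x,y,z,w]).as_matrix(); T[:3,3]=s['ee_pos']
        M=np.linalg.inv(T@np.array(p['hand_eye'])); R,t=M[:3,:3],M[:3,3]
    return p,R,t
def ray(c,u,v):
    p,R,t=c; d=np.array([(u-p['cx'])/p['fx'],(v-p['cy'])/p['fy']]); a=d.copy()
    for _ in range(20): a=d/(1+p['k1']*(a@a))
    return -R.T@t, R.T@np.array([a[0],a[1],1])
def atz(c,u,v,z):
    o,d=ray(c,u,v); return o+d*(z-o[2])/d[2]
def proj(c,X):
    p,R,t=c; q=R@np.array(X)+t; a=q[:2]/q[2]; a=a*(1+p['k1']*(a@a)); return a*[p['fx'],p['fy']]+[p['cx'],p['cy']]
def tri(*rs):
    A=0;b=0
    for o,d in rs:
        d=d/np.linalg.norm(d);P=np.eye(3)-np.outer(d,d);A=A+P;b=b+P@o
    return np.linalg.solve(A,b)
E
python3 - <<'E'
from h import *
for n in('top','side'):
    im=shot(n,n+'0'); c=cam(n); print(n,'cam at',ray(c,256,192)[0].round(3),ray(c,256,192)[1].round(2))
    for l in['disc_yellow','confirm_top','selector','dial','adapter','battery','air_can','mug','tape_measure','handheld']:
        q=r.look_for(l,n); print(l,[([round(x) for x in d['rect']],round(d['conf'],2)) for d in q[:2]])
a=[cv2.imread(f'pics/{n}0.png') for n in('top','side')]
cv2.imwrite('pics/both.png',cv2.resize(np.vstack(a),None,fx=.78,fy=.78))
print(r.sense())
E
```

```text
top cam at [ 3.630e-01 -1.000e-03  1.518e+00] [ 0.11  0.   -0.99]
disc_yellow []
confirm_top [([288, 174, 2, 11], 0.58)]
selector [([244, 167, 7, 22], 0.66)]
dial [([218, 148, 85, 70], 0.74), ([287, 174, 3, 13], 0.19)]
adapter []
battery [([287, 190, 6, 15], 0.66)]
air_can [([111, 181, 31, 23], 0.61), ([244, 170, 6, 23], 0.6)]
mug [([122, 244, 29, 26], 0.75)]
tape_measure [([158, 140, 15, 25], 0.71), ([357, 209, 8, 41], 0.39)]
handheld [([365, 110, 22, 66], 0.94)]
side cam at [ 0.419 -1.056  0.793] [ 0.08  0.81 -0.58]
disc_yellow [([260, 172, 22, 17], 0.19)]
confirm_top [([267, 202, 9, 6], 0.4)]
selector [([254, 175, 28, 13], 0.69)]
dial [([226, 167, 86, 71], 0.69)]
adapter [([286, 196, 6, 11], 0.53)]
battery [([240, 206, 22, 13], 0.74)]
air_can [([240, 94, 14, 49], 0.74)]
mug [([184, 120, 17, 33], 0.57)]
tape_measure [([278, 133, 18, 20], 0.51), ([175, 283, 76, 21], 0.39)]
handheld [([302, 290, 99, 30], 0.81)]
{'time_s': 1.1, 'joints': array([-1.07818689,  0.68906849, -0.19458062,  1.56528911,  0.15728397,
        0.90250309, -0.21510608]), 'dq': array([ 1.94551604e-04, -1.43503150e-03,  1.37683298e-03, -2.32609394e-03,
        5.09612954e-06,  2.20805077e-03, -6.17084126e-04]), 'joint_efforts': array([-9.54384996e-05, -5.27492738e+01, -1.26775503e+00, -1.53747600e+01,
       -5.20916947e-02, -8.43281177e-04,  2.21233199e-05]), 'ee_pos': array([0.27679632, 0.56039609, 0.26076481]), 'eef_rot': array([7.29825938e-06, 2.27402718e-01, 9.73800801e-01, 5.56721408e-05]), 'force': array([-0.45459269, -0.13622473, -0.24889738]), 'ft_torque': array([-0.02555921,  0.06385838, -0.03066637]), 'grip_force': 0.0, 'gripper_width': 0.08845598441024326}
```

View pics/top0.png

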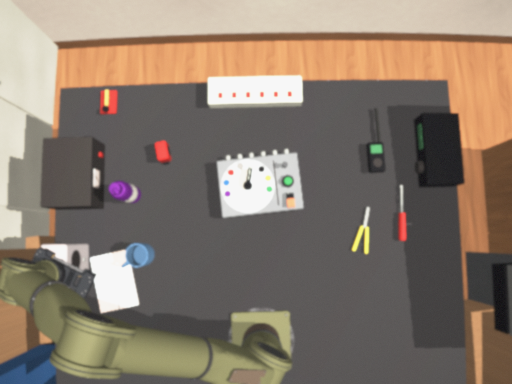

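View pics/side0.png

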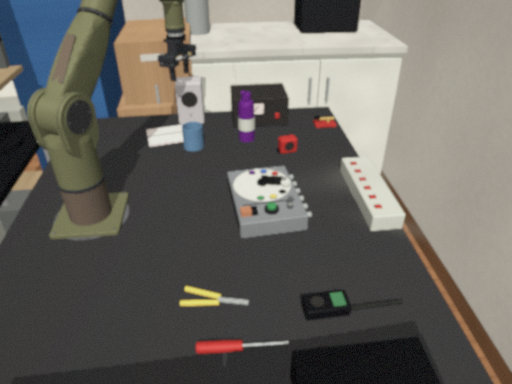

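The top picture shows the console at about (260,184), with its plate centred near (247,185) and the button at (288,181). In the side picture the plate is near (262,186). I'll enlarge both crops.

```bash
python3 - <<'E'
from h import *
t=cv2.imread('pics/top0.png')[140:225,205:310]; s=cv2.imread('pics/side0.png')[155:240,220:325]
cv2.imwrite('pics/crop.png',np.hstack([cv2.resize(x,(400,324),interpolation=cv2.INTER_CUBIC) for x in(t,s)]))
c=cam('top'); 
for n,u,v,z in [('hub',248,185,.07),('button',288,181,.07),('c1',217,154,.055),('c2',298,152,.055),('c3',303,209,.055),('c4',222,217,.055),('can',117,188,.21),('mug',138,255,.09),('tape',163,152,.06)]: print(n,atz(c,u,v,z).round(3))
print(r.camera_params('wrist'))
E
```

```text
hub [0.543 0.029 0.07 ]
button [ 0.554 -0.11   0.07 ]
c1 [0.657 0.136 0.055]
c2 [ 0.658 -0.15   0.055]
c3 [ 0.456 -0.16   0.055]
c4 [0.435 0.122 0.055]
can [0.526 0.44  0.21 ]
mug [0.311 0.406 0.09 ]
tape [0.669 0.327 0.06 ]
{'fx': 278.4414895770019, 'fy': 278.4414895770019, 'cx': 250.1852991329811, 'cy': 190.30729637180238, 'k1': -0.03580507883869347, 'hand_eye': array([[ 4.94671498e-04, -9.45991404e-01, -3.24191330e-01,
         8.47859980e-02],
       [ 9.99999877e-01,  4.81784355e-04,  1.20014248e-04,
         3.98070700e-04],
       [ 4.26578641e-05, -3.24191350e-01,  9.45991526e-01,
        -1.23507710e-01],
       [ 0.00000000e+00,  0.00000000e+00,  0.00000000e+00,
         1.00000000e+00]])}
```

View pics/crop.png

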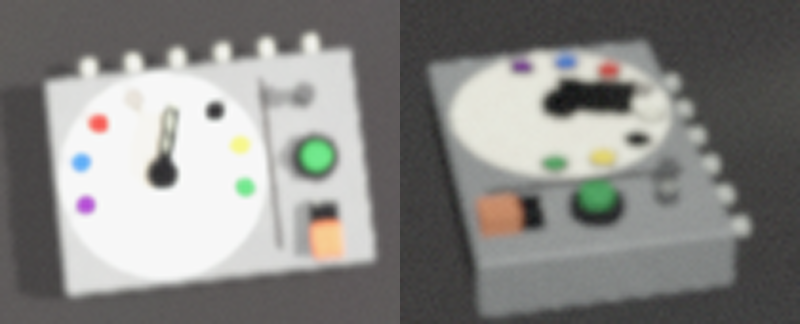

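In the crop, the discs run clockwise as purple, blue, red, light, (one hidden), black, yellow, green. The pointer is at the fifth position, so yellow is two clicks clockwise. I'll move over the console for a closer wrist view.

drive_tool(
  increments=[
    {"xyz": [-40, -32, -8], "twist": [0, 0, 0], "jaw": 1},
    {"xyz": [-40, -32, -8], "twist": [0, 0, 0], "jaw": 1},
    {"xyz": [-40, -32, -8], "twist": [0, 0, 0], "jaw": 1},
    {"xyz": [-40, -32, -8], "twist": [0, 0, 0], "jaw": 1},
    {"xyz": [-40, -32, -8], "twist": [0, 0, 0], "jaw": 1},
  ],
  squeeze=5,
)

```text
time_s: 1.72
ee_pos: [0.3859, 0.3269, 0.3012]
eef_rot: [0.0, 0.227, 0.974, 0.0]
force: [0.3, 0.5, -0.3]
gripper_width: 0.0406
grip_force: 0.0
```

drive_tool(
  increments=[
    {"xyz": [-40, -32, 0], "twist": [0, 0, 0], "jaw": 1},
    {"xyz": [-40, -32, 0], "twist": [0, 0, 0], "jaw": 1},
    {"xyz": [-40, -32, 0], "twist": [0, 0, 0], "jaw": 1},
    {"xyz": [-40, -32, 0], "twist": [0, 0, 0], "jaw": 1},
    {"xyz": [-40, -32, 0], "twist": [0, 0, 0], "jaw": 1},
  ],
)

```text
time_s: 2.35
ee_pos: [0.4944, 0.0948, 0.301]
eef_rot: [0.0, 0.227, 0.974, 0.0]
force: [0.8, -0.3, 0.6]
gripper_width: 0.0004
grip_force: 0.0
```

drive_tool(
  increments=[
    {"xyz": [-40, -32, 0], "twist": [0, 0, 0], "jaw": 1},
    {"xyz": [-40, -32, 0], "twist": [0, 0, 0], "jaw": 1},
    {"xyz": [0, 0, 0], "twist": [0, 0, -7.5], "jaw": 1},
    {"xyz": [0, 0, 0], "twist": [0, 0, -7.5], "jaw": 1},
    {"xyz": [0, 0, 0], "twist": [0, 0, 0], "jaw": 1},
  ],
)

```text
time_s: 2.98
ee_pos: [0.5371, 0.0034, 0.3007]
eef_rot: [-0.0, 0.099, 0.995, 0.0]
force: [-0.6, -1.1, -0.2]
gripper_width: 0.0006
grip_force: 0.0
```

```bash
python3 - <<'E'
from h import *
s=r.sense(); print(s['time_s'],s['ee_pos'],s['eef_rot'],s['joints'],s['gripper_width'],s['force'])
c=cam('wrist'); im=shot('wrist','w1'); np.savez('w1.npz',R=c[1],t=c[2])
for l in['disc_yellow','confirm_top','selector','dial','adapter','battery']:
    q=r.look_for(l,'wrist'); print(l,[([round(x) for x in d['rect']],round(d['conf'],2)) for d in q[:2]])
cv2.imwrite('pics/w1b.png',cv2.resize(im[:,:,::-1],None,fx=1.5,fy=1.5,interpolation=cv2.INTER_CUBIC))
E
```

```text
2.975 [0.53710869 0.00337794 0.30070288] [-6.65870047e-06  9.91632388e-02  9.95071149e-01  2.45228992e-04] [ 0.10377047  0.53140789 -0.3119204   1.7771074   0.20518496  0.86478462
  1.07058501] 0.000567939527811846 [-0.57997332 -1.07319385 -0.22539319]
disc_yellow [([218, 179, 17, 17], 0.57)]
confirm_top [([167, 187, 18, 15], 0.85)]
selector [([260, 153, 25, 62], 0.75)]
dial [([119, 65, 237, 190], 0.81)]
adapter [([183, 222, 15, 22], 0.74)]
battery [([137, 126, 34, 39], 0.82)]
```

View pics/w1b.png

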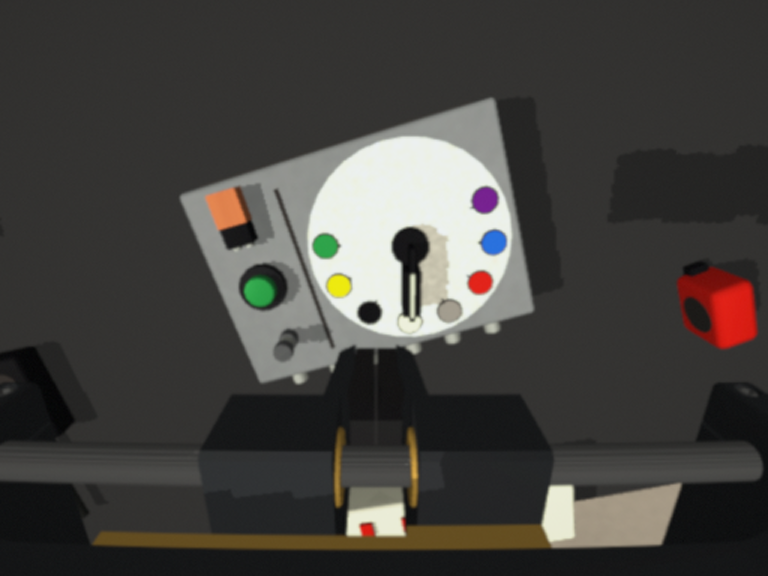

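The wrist view (1.5x scale) shows the pointer on white at (410,322), yellow two steps on at (339,286), the button at (260,291), the adapter at (286,347) and the battery at (231,217). Next I'll work out positions.

```bash
python3 - <<'E'
from h import *
from scipy.optimize import least_squares
c=cam('wrist'); T=cam('top'); S=cam('side')
D=dict(purple=(485,200),blue=(494,242),red=(480,283),grey=(449,311),white=(410,322),black=(370,312),yellow=(339,286),green=(325,246))
px=np.array(list(D.values()))/1.5
k=np.arange(8)
def pts(p): a=p[3]+np.deg2rad(105-30*k); return np.c_[p[0]+.076*np.cos(a),p[1]+.076*np.sin(a),np.full(8,p[2])]
s=least_squares(lambda p:(np.array([proj(c,X) for X in pts(p)])-px).ravel(),[.54,.03,.058,.06],loss='soft_l1')
print('dial x,y,z,yawdeg',s.x[:3].round(4),np.rad2deg(s.x[3]).round(2),'rms px',np.sqrt(np.mean(s.fun**2)).round(2))
p=s.x
print('yellow tri',tri(ray(c,339/1.5,286/1.5),ray(T,268,178),ray(S,273,196.2)).round(4),'fit',pts(p)[6].round(4))
b=tri(ray(c,260/1.5,291/1.5),ray(T,287.9,180.9),ray(S,272,204.5)); print('button tri',b.round(4))
for z in(.06,.07,.08): print('button wrist',z,atz(c,260/1.5,291/1.5,z).round(4))
pre=p[:2]+.14*np.array([np.sin(p[3]),-np.cos(p[3])]); print('button predicted',pre.round(4))
print('adapter top',atz(c,293/1.5,338/1.5,.09).round(3),'bot',atz(c,283/1.5,355/1.5,.055).round(3))
for q in [(412,272),(412,318)]:
    X=atz(c,q[0]/1.5,q[1]/1.5,.09); print('fin top line',X.round(4),np.rad2deg(np.arctan2(X[1]-p[1],X[0]-p[0])).round(1))
print(proj(T,[p[0],p[1],.07]))
E
```

```text
dial x,y,z,yawdeg [0.5453 0.0341 0.0565] 5.11 rms px 0.23
yellow tri [ 0.5711 -0.0394  0.0542] fit [ 0.5714 -0.0373  0.0565]
button tri [ 0.5571 -0.1072  0.073 ]
button wrist 0.06 [ 0.561  -0.1098  0.06  ]
button wrist 0.07 [ 0.5581 -0.1062  0.07  ]
button wrist 0.08 [ 0.5551 -0.1027  0.08  ]
button predicted [ 0.5578 -0.1054]
adapter top [ 0.601 -0.083  0.09 ] bot [ 0.632 -0.108  0.055]
fin top line [0.5608 0.0307 0.09  ] -12.1
fin top line [0.6021 0.0237 0.09  ] -10.3
[246.53059686 184.33465053]
```

drive_tool(
  increments=[
    {"xyz": [-23, 39, 10], "twist": [0, 0, -1.5], "jaw": 1},
    {"xyz": [-23, 39, 40], "twist": [0, 0, 0], "jaw": 1},
    {"xyz": [0, 0, 55], "twist": [0, 0, 0], "jaw": 1},
    {"xyz": [0, 0, 50], "twist": [0, 0, 0], "jaw": 1},
    {"xyz": [0, 0, 15], "twist": [0, 0, 0], "jaw": 1},
  ],
)

```text
time_s: 3.95
ee_pos: [0.5947, 0.0715, 0.1279]
eef_rot: [-0.003, 0.085, 0.996, -0.001]
force: [0.7, 0.6, 0.7]
gripper_width: 0.0004
grip_force: 0.0
```

```bash
cat >> h.py <<'E'
A=np.array([.5453,.0341])
def rel(th):  # tool pose relative to fin at angle th (deg, world)
    s=r.sense(); w,x,y,z=s['eef_rot']; X=Ro.from_quat([x,y,z,w]).as_matrix(); t=np.deg2rad(th)
    u=np.array([np.cos(t),np.sin(t)]); n=np.array([-u[1],u[0]]); d=s['ee_pos'][:2]-A
    print('t',round(s['time_s'],2),'z',s['ee_pos'][2].round(4),'radial,offset mm',(1e3*np.array([d@u,d@n])).round(1),'tool u-dir deg',np.rad2deg(np.arctan2(-X[1,0],-X[0,0])).round(1),'F',s['force'].round(1))
E
python3 - <<'E'
from h import *
rel(-9.9)
im=shot('wrist','w2'); cv2.imwrite('pics/w2b.png',cv2.resize(im[:,:,::-1],None,fx=1.5,fy=1.5))
E
```

```text
t 3.95 z 0.1279 radial,offset mm [42.2 45.4] tool u-dir deg -9.8 F [0.7 0.6 0.7]
```

View pics/w2b.png

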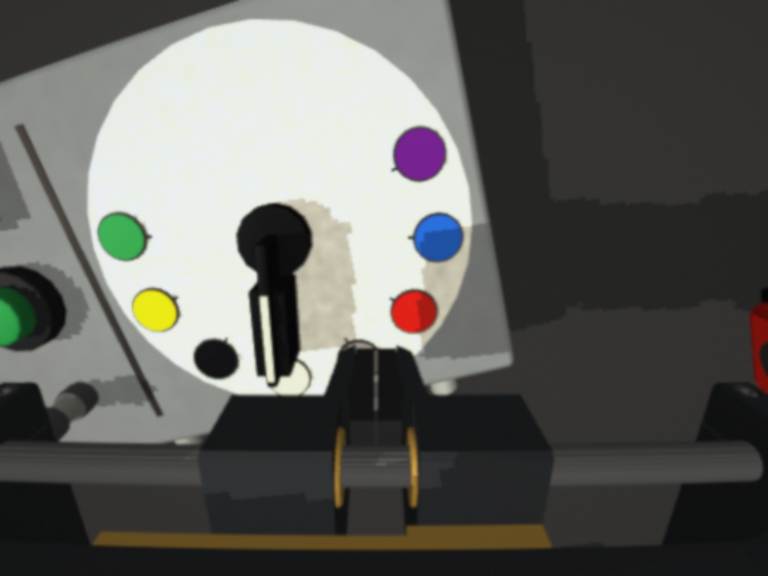

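The wrist view shows the tips at (375,350), clear to the right of the fin at (275,325). I'll descend and close in on the fin.

drive_tool(
  increments=[
    {"xyz": [-3, 0, 20], "twist": [0, 0, 0], "jaw": 1},
    {"xyz": [0, 0, 17], "twist": [0, 0, 0], "jaw": 1},
    {"xyz": [0, -10, 0], "twist": [0, 0, 0], "jaw": 1},
    {"xyz": [0, -5, 0], "twist": [0, 0, 0], "jaw": 1},
    {"xyz": [0, 0, 0], "twist": [0, 0, 0], "jaw": 1},
  ],
)

```text
time_s: 4.62
ee_pos: [0.5974, 0.0554, 0.0944]
eef_rot: [0.001, 0.086, 0.996, -0.0]
force: [0.3, 0.4, 0.6]
gripper_width: 0.0
grip_force: 0.0
```

```bash
python3 -c "
from h import *
rel(-9.9)"
```

```text
t 4.62 z 0.0944 radial,offset mm [47.6 29.9] tool u-dir deg -9.9 F [0.3 0.4 0.6]
```

drive_tool(
  increments=[
    {"xyz": [2, -4, 2], "twist": [0, 0, 0], "jaw": 1},
    {"xyz": [-2.1, -4.1, 0], "twist": [0, 0, 5], "jaw": 1},
    {"xyz": [-2.1, -4.1, 0], "twist": [0, 0, 5], "jaw": 1},
    {"xyz": [-2.1, -4.1, 0], "twist": [0, 0, 5], "jaw": 1},
    {"xyz": [0, 0, 0], "twist": [0, 0, 0], "jaw": 1},
  ],
)

```text
time_s: 5.25
ee_pos: [0.5972, 0.0395, 0.0918]
eef_rot: [0.0, 0.214, 0.977, -0.0]
force: [-0.9, 0.1, 0.8]
gripper_width: 0.0006
grip_force: 0.0
```

```bash
python3 -c "
from h import *
rel(-24.9)"
```

```text
t 5.25 z 0.0918 radial,offset mm [44.8 26.7] tool u-dir deg -24.7 F [-0.9  0.1  0.8]
```

drive_tool(
  increments=[
    {"xyz": [-1.3, -2.4, 0], "twist": [0, 0, 3], "jaw": 1},
    {"xyz": [-1.3, -2.4, 0], "twist": [0, 0, 3], "jaw": 1},
    {"xyz": [0, 0, 0], "twist": [0, 0, 0], "jaw": 1},
  ],
)

```text
time_s: 5.62
ee_pos: [0.5973, 0.033, 0.0917]
eef_rot: [-0.0, 0.266, 0.964, -0.001]
force: [-0.5, -0.3, 0.3]
gripper_width: 0.0002
grip_force: 0.0
```

```bash
python3 - <<'E'
from h import *
rel(-30.9)
im=shot('wrist','w3'); cv2.imwrite('pics/w3b.png',cv2.resize(im[:,:,::-1],None,fx=1.5,fy=1.5))
E
```

```text
t 5.62 z 0.0917 radial,offset mm [45.2 25.8] tool u-dir deg -30.9 F [-0.5 -0.3  0.3]
```

View pics/w3b.png

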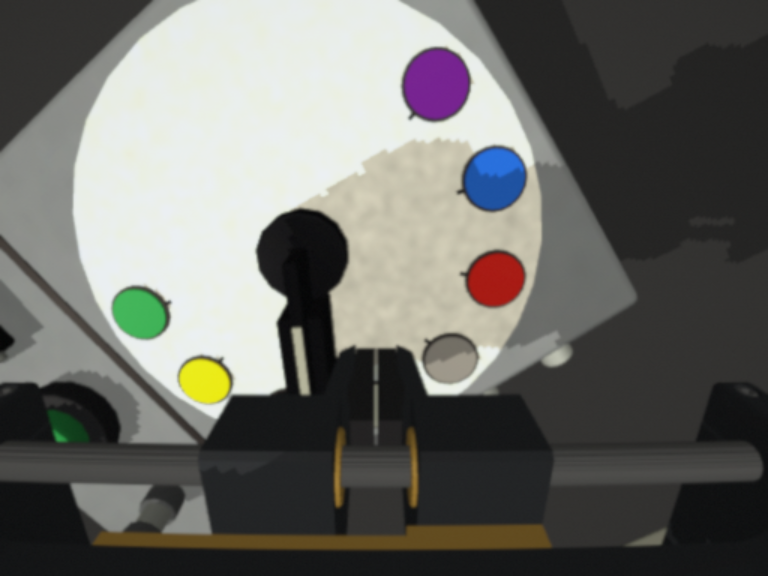

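The view shows the fin's white line running from (296,330) to (303,392), and yellow at (205,380). I'll compare that with projections to get the pointer angle.

```bash
cat >> h.py <<'E'
def fin(c,angs):
    for a in angs:
        t=np.deg2rad(a); f=lambda rr,z,o=0:(1.5*proj(c,[A[0]+rr*np.cos(t)-o*np.sin(t),A[1]+rr*np.sin(t)+o*np.cos(t),z])).round()
        print(a,'line',f(.025,.0905),f(.045,.0905),f(.06,.0905),'hub',f(0,.0705),'aim',f(.076,.058))
E
python3 - <<'E'
from h import *
c=cam('wrist'); fin(c,[-9.9,-25,-30,-35,-39.9,-69.9])
E
```

```text
-9.9 line [323. 343.] [346. 392.] [362. 425.] hub [302. 259.] aim [377. 407.]
-25 line [304. 347.] [313. 398.] [319. 434.] hub [302. 259.] aim [334. 415.]
-30 line [298. 348.] [302. 399.] [305. 434.] hub [302. 259.] aim [319. 416.]
-35 line [291. 347.] [291. 399.] [291. 434.] hub [302. 259.] aim [304. 416.]
-39.9 line [285. 347.] [280. 397.] [276. 432.] hub [302. 259.] aim [290. 414.]
-69.9 line [248. 332.] [216. 373.] [194. 402.] hub [302. 259.] aim [205. 382.]
```

drive_tool(
  increments=[
    {"xyz": [-0.8, -1.6, 0], "twist": [0, 0, 2], "jaw": 1},
    {"xyz": [-0.8, -1.6, 0], "twist": [0, 0, 2], "jaw": 1},
    {"xyz": [0, 0, 0], "twist": [0, 0, 0], "jaw": 1},
  ],
)

```text
time_s: 6.05
ee_pos: [0.5971, 0.03, 0.0917]
eef_rot: [0.0, 0.299, 0.954, -0.0]
force: [0.1, 0.2, 0.4]
gripper_width: 0.0006
grip_force: 0.0
```

```bash
python3 - <<'E'
from h import *
rel(-34.9)
c=cam('wrist'); fin(c,[-30,-35,-39.9])
im=shot('wrist','w4'); cv2.imwrite('pics/w4b.png',cv2.resize(im[:,:,::-1],None,fx=1.5,fy=1.5))
E
```

```text
t 6.05 z 0.0917 radial,offset mm [44.8 26.3] tool u-dir deg -34.8 F [0.1 0.2 0.4]
-30 line [302. 348.] [310. 399.] [316. 435.] hub [301. 260.] aim [330. 416.]
-35 line [295. 349.] [299. 400.] [301. 435.] hub [301. 260.] aim [315. 417.]
-39.9 line [289. 348.] [288. 399.] [287. 434.] hub [301. 260.] aim [301. 416.]
```

View pics/w4b.png

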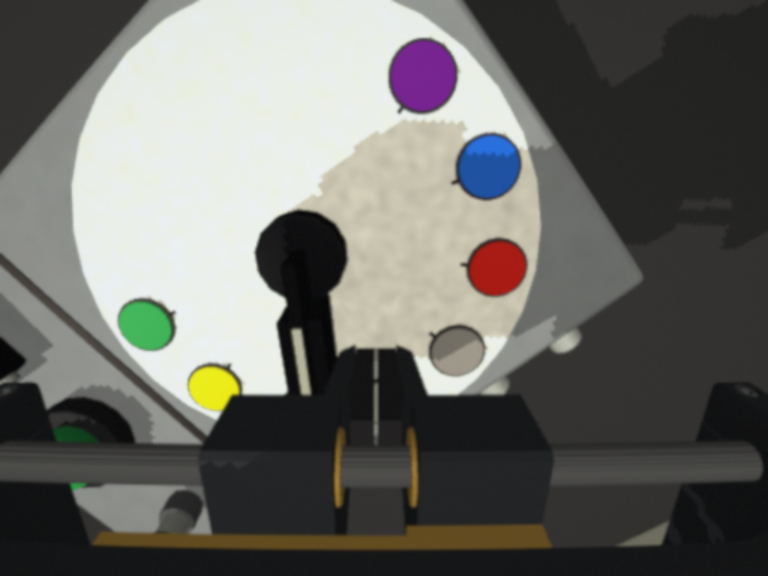

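drive_tool(
  increments=[
    {"xyz": [0, 8, 0], "twist": [0, 0, 0], "jaw": 1},
    {"xyz": [0, 8, 0], "twist": [0, 0, 0], "jaw": 1},
    {"xyz": [0, 0, 0], "twist": [0, 0, 0], "jaw": 1},
  ],
)

```text
time_s: 6.48
ee_pos: [0.6069, 0.0451, 0.0917]
eef_rot: [0.0, 0.298, 0.955, 0.001]
force: [0.7, 0.4, 0.6]
gripper_width: 0.0005
grip_force: 0.0
```

```bash
python3 - <<'E'
from h import *
rel(-34.9)
c=cam('wrist'); fin(c,[-10,-30,-35,-39.9])
im=shot('wrist','w5'); cv2.imwrite('pics/w5b.png',cv2.resize(im[:,:,::-1],None,fx=1.5,fy=1.5))
E
```

```text
t 6.47 z 0.0917 radial,offset mm [44.2 44.3] tool u-dir deg -34.7 F [0.7 0.4 0.6]
-10 line [273. 344.] [301. 391.] [321. 423.] hub [252. 261.] aim [346. 404.]
-30 line [248. 349.] [259. 400.] [266. 435.] hub [252. 261.] aim [290. 417.]
-35 line [242. 350.] [248. 401.] [252. 436.] hub [252. 261.] aim [275. 417.]
-39.9 line [236. 349.] [237. 400.] [238. 435.] hub [252. 261.] aim [261. 417.]
```

View pics/w5b.png

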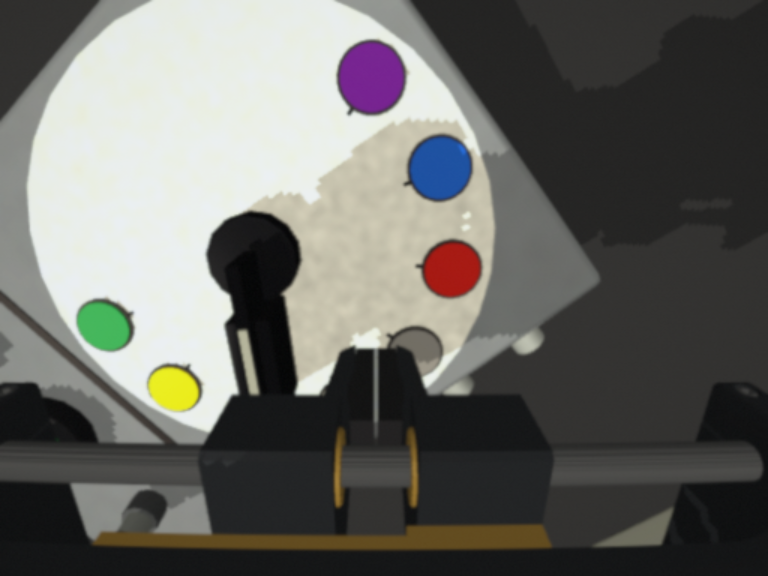

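The fin now seems to rest near -33°, which isn't a detent angle. That could be close-range bias, so I'll rise and measure properly.

drive_tool(
  increments=[
    {"xyz": [0, 5, -40], "twist": [0, 0, 0], "jaw": 1},
    {"xyz": [20, -15, -50], "twist": [0, 0, 0], "jaw": 1},
    {"xyz": [20, -15, -50], "twist": [0, 0, 0], "jaw": 1},
    {"xyz": [0, -20, -30], "twist": [0, 0, 0], "jaw": 1},
    {"xyz": [0, 0, 0], "twist": [0, 0, 0], "jaw": 1},
  ],
)

```text
time_s: 7.15
ee_pos: [0.5482, 0.0278, 0.264]
eef_rot: [0.002, 0.3, 0.954, 0.0]
force: [-1.0, -0.2, -0.9]
gripper_width: 0.0005
grip_force: 0.0
```

```bash
cat >> h.py <<'E'
def measure(name):
    from scipy.optimize import least_squares
    im=shot('wrist',name); c=cam('wrist'); hsv=cv2.cvtColor(im,cv2.COLOR_RGB2HSV)
    H={'purple':(130,160,0),'blue':(100,125,1),'red':(-1,6,2),'yellow':(22,35,6),'green':(45,80,7)}
    ob=[];
    for n,(lo,hi,k) in H.items():
        m=cv2.inRange(hsv,(max(lo,0),110,60),(hi,255,255))
        if n=='red': m|=cv2.inRange(hsv,(174,110,60),(180,255,255))
        a=np.deg2rad(110.1-30*k); X=[A[0]+.076*np.cos(a),A[1]+.076*np.sin(a),.058]; q=proj(c,X)
        nn,_,st,ce=cv2.connectedComponentsWithStats(m)
        g=[i for i in range(1,nn) if st[i,4]>30 and np.hypot(*(ce[i]-q))<15]
        if g:
            i=min(g,key=lambda i:np.hypot(*(ce[i]-q))); ob.append((k,ce[i]))
    def P(p,k): a=p[2]+np.deg2rad(105-30*k); return proj(c,[p[0]+.076*np.cos(a),p[1]+.076*np.sin(a),.058])
    s=least_squares(lambda p:np.concatenate([P(p,k)-o for k,o in ob]),[A[0],A[1],.089])
    print('discs',[k for k,_ in ob],'axis',s.x[:2].round(4),'yaw',np.rad2deg(s.x[2]).round(2),'rms',np.sqrt(np.mean(s.fun**2)).round(2))
    g=cv2.cvtColor(im,cv2.COLOR_RGB2GRAY).astype(np.float32)
    rr=np.arange(.026,.058,.002); best=[]
    for rel_ in np.arange(105,-125,-1.):
        t=s.x[2]+np.deg2rad(rel_); v=[]
        for o in(-.0055,0,.0055):
            uv=np.array([proj(c,[s.x[0]+q*np.cos(t)-o*np.sin(t),s.x[1]+q*np.sin(t)+o*np.cos(t),.0905]) for q in rr],np.float32)
            v.append(cv2.remap(g,uv[:,:1],uv[:,1:],cv2.INTER_LINEAR).mean())
        best.append((v[1]-max(v[0],v[2]),rel_))
    best.sort(reverse=True); print('fin selector deg (105-rel):',[(round(float(b),0),float(105-a)) for b,a in best[:5]])
    cv2.imwrite(f'pics/{name}b.png',cv2.resize(im[:,:,::-1],None,fx=1.5,fy=1.5))
E
python3 - <<'E'
from h import *
rel(-34.9); measure('w6')
E
```

```text
t 7.15 z 0.264 radial,offset mm [ 6.  -3.5] tool u-dir deg -34.9 F [-1.  -0.2 -0.9]
discs [0, 1, 2, 6, 7] axis [0.5433 0.0348] yaw 5.06 rms 0.44
fin selector deg (105-rel): [(173.0, 141.0), (170.0, 140.0), (123.0, 139.0), (123.0, 142.0), (46.0, 143.0)]
```

```bash
sed -i "s/def measure(name):/def measure(name,im=None,c=None):/; s/    im=shot('wrist',name); c=cam('wrist'); hsv/    if im is None: im=shot('wrist',name); c=cam('wrist')\n    hsv/" h.py
python3 - <<'E'
from h import *
z=np.load('w1.npz'); measure('w1x',cv2.imread('pics/w1.png')[:,:,::-1].copy(),(r.camera_params('wrist'),z['R'],z['t']))
measure('w7')
E
```

```text
discs [0, 1, 2, 6, 7] axis [0.5443 0.0333] yaw 5.02 rms 0.2
fin selector deg (105-rel): [(157.0, 121.0), (152.0, 120.0), (123.0, 119.0), (119.0, 122.0), (58.0, 118.0)]
discs [0, 1, 2, 6, 7] axis [0.5434 0.0343] yaw 5.06 rms 0.33
fin selector deg (105-rel): [(175.0, 140.0), (175.0, 141.0), (129.0, 139.0), (120.0, 142.0), (50.0, 138.0)]
```

View pics/w7b.png

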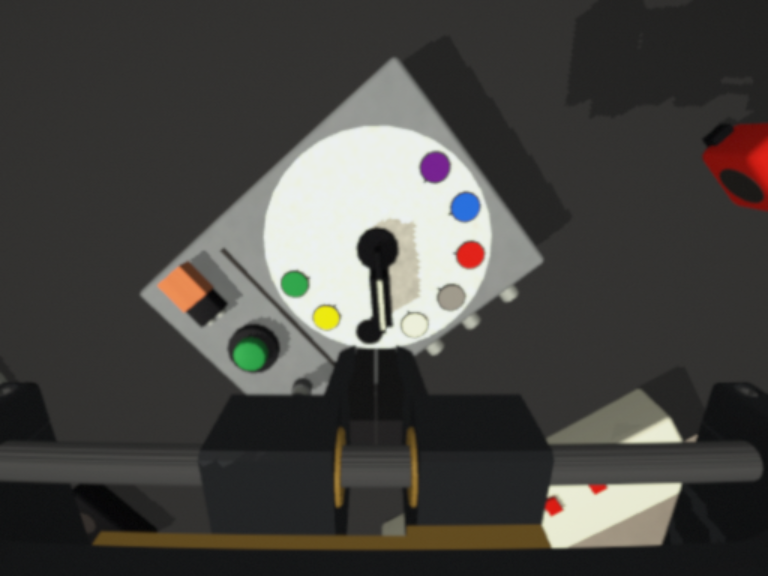

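The pointer is at about 140.5° of selector angle, between white at 120° and black at 150°. Friction held it there, so the finger must push it through. I'll continue clockwise toward yellow at 180°.

drive_tool(
  increments=[
    {"xyz": [-19, 23, 10], "twist": [0, 0, 0], "jaw": 1},
    {"xyz": [-19, 22, 40], "twist": [0, 0, 0], "jaw": 1},
    {"xyz": [0, 0, 55], "twist": [0, 0, 0], "jaw": 1},
    {"xyz": [0, 0, 50], "twist": [0, 0, 0], "jaw": 1},
    {"xyz": [0, 0, 17], "twist": [0, 0, 0], "jaw": 1},
  ],
)

```text
time_s: 7.88
ee_pos: [0.6019, 0.0452, 0.0852]
eef_rot: [-0.004, 0.298, 0.954, -0.001]
force: [-0.5, 0.6, -0.5]
gripper_width: 0.0004
grip_force: 0.0
```

drive_tool(
  increments=[
    {"xyz": [0, 0, 0], "twist": [0, 0, 0], "jaw": 1},
  ],
)

```text
time_s: 8.0
ee_pos: [0.604, 0.0451, 0.0884]
eef_rot: [-0.001, 0.299, 0.954, -0.0]
force: [-0.0, -2.0, 0.2]
gripper_width: 0.0004
grip_force: 0.0
```

```bash
sed -i 's/^A=.*/A=np.array([.544,.0338])/' h.py; python3 -c "
from h import *
rel(-34.9)"
```

```text
t 8.0 z 0.0884 radial,offset mm [42.7 43.6] tool u-dir deg -34.8 F [-0.  -2.   0.2]
```

drive_tool(
  increments=[
    {"xyz": [-2, -12, -2], "twist": [0, 0, 0], "jaw": 1},
    {"xyz": [0, -5, 0], "twist": [0, 0, 0], "jaw": 1},
    {"xyz": [0, -4, 0], "twist": [0, 0, 0], "jaw": 1},
    {"xyz": [-1.8, -4, 0], "twist": [0, 0, 5], "jaw": 1},
    {"xyz": [0, 0, 0], "twist": [0, 0, 0], "jaw": 1},
  ],
)

```text
time_s: 8.62
ee_pos: [0.5937, 0.0219, 0.0923]
eef_rot: [0.0, 0.34, 0.94, 0.0]
force: [0.2, 0.4, -0.0]
gripper_width: 0.0006
grip_force: 0.0
```

```bash
python3 -c "
from h import *
rel(-39.9); measure('w8')"
```

```text
t 8.62 z 0.0923 radial,offset mm [45.7 22.7] tool u-dir deg -39.8 F [ 0.2  0.4 -0. ]
discs [0, 1, 2, 6, 7] axis [0.5438 0.0338] yaw 4.66 rms 1.58
fin selector deg (105-rel): [(101.0, 149.0), (101.0, 148.0), (82.0, 147.0), (71.0, 150.0), (43.0, 146.0)]
```

drive_tool(
  increments=[
    {"xyz": [-1.8, -4, 0], "twist": [0, 0, 5], "jaw": 1},
    {"xyz": [-1.8, -4, 0], "twist": [0, 0, 5], "jaw": 1},
    {"xyz": [0, 0, 0], "twist": [0, 0, 0], "jaw": 1},
  ],
)

```text
time_s: 9.05
ee_pos: [0.5909, 0.0138, 0.0919]
eef_rot: [0.0, 0.42, 0.908, 0.0]
force: [-0.0, 0.3, 0.4]
gripper_width: 0.0005
grip_force: 0.3
```

```bash
python3 -c "
from h import *
rel(-49.9); measure('w9')"
```

```text
t 9.05 z 0.0919 radial,offset mm [45.5 23. ] tool u-dir deg -49.7 F [-0.   0.3  0.4]
discs [0, 1, 2, 6, 7] axis [0.5434 0.034 ] yaw 4.43 rms 3.29
fin selector deg (105-rel): [(109.0, 158.0), (104.0, 159.0), (99.0, 157.0), (61.0, 156.0), (59.0, 160.0)]
```

drive_tool(
  increments=[
    {"xyz": [-1.8, -4, 0], "twist": [0, 0, 5], "jaw": 1},
    {"xyz": [-1.1, -2.4, 0], "twist": [0, 0, 3], "jaw": 1},
    {"xyz": [0, 0, 0], "twist": [0, 0, 0], "jaw": 1},
  ],
)

```text
time_s: 9.48
ee_pos: [0.5871, 0.007, 0.0916]
eef_rot: [-0.0, 0.483, 0.876, -0.001]
force: [-0.5, -0.2, -0.2]
gripper_width: 0.0005
grip_force: 0.0
```

```bash
python3 -c "
from h import *
rel(-57.9); measure('w10')"
```

```text
t 9.47 z 0.0916 radial,offset mm [45.6 22.2] tool u-dir deg -57.7 F [-0.5 -0.2 -0.2]
discs [0, 1, 2, 7] axis [0.5446 0.0336] yaw 5.05 rms 0.54
fin selector deg (105-rel): [(105.0, 169.0), (102.0, 170.0), (100.0, 168.0), (71.0, 167.0), (66.0, 171.0)]
```

drive_tool(
  increments=[
    {"xyz": [-1.8, -4, 0], "twist": [0, 0, 5], "jaw": 1},
    {"xyz": [-1.1, -2.4, 0], "twist": [0, 0, 3], "jaw": 1},
    {"xyz": [0, 0, 0], "twist": [0, 0, 0], "jaw": 1},
  ],
)

```text
time_s: 9.9
ee_pos: [0.5832, 0.0014, 0.0916]
eef_rot: [-0.0, 0.543, 0.84, -0.0]
force: [-0.4, -0.5, -0.6]
gripper_width: 0.0006
grip_force: 0.0
```

```bash
python3 -c "
from h import *
rel(-65.9); measure('w11')"
```

```text
t 9.9 z 0.0916 radial,offset mm [45.6 22.5] tool u-dir deg -65.7 F [-0.4 -0.5 -0.6]
discs [0, 1, 2, 7] axis [0.5443 0.0338] yaw 4.6 rms 1.05
fin selector deg (105-rel): [(111.0, 178.0), (109.0, 179.0), (103.0, 177.0), (81.0, 180.0), (68.0, 176.0)]
```

drive_tool(
  increments=[
    {"xyz": [0, 8, 0], "twist": [0, 0, 0], "jaw": 1},
    {"xyz": [0, 12, -10], "twist": [0, 0, 0], "jaw": 1},
    {"xyz": [15, -10, -50], "twist": [0, 0, 0], "jaw": 1},
    {"xyz": [15, -12, -50], "twist": [0, 0, 0], "jaw": 1},
    {"xyz": [10, -20, -60], "twist": [0, 0, 0], "jaw": 1},
  ],
)

```text
time_s: 10.58
ee_pos: [0.5474, 0.0306, 0.2615]
eef_rot: [-0.0, 0.542, 0.84, 0.0]
force: [1.2, 0.5, -0.9]
gripper_width: 0.0002
grip_force: 0.0
```

drive_tool(
  increments=[
    {"xyz": [0, 0, 0], "twist": [0, 0, 0], "jaw": 1},
    {"xyz": [0, 0, 0], "twist": [0, 0, 0], "jaw": 1},
  ],
)

```text
time_s: 10.82
ee_pos: [0.5478, 0.0294, 0.2601]
eef_rot: [0.0, 0.543, 0.84, 0.0]
force: [-0.1, 0.5, -1.1]
gripper_width: 0.0007
grip_force: 0.0
```

```bash
python3 -c "
from h import *
rel(-65.9); measure('w12')"
```

```text
t 10.82 z 0.2601 radial,offset mm [5.6 1.7] tool u-dir deg -65.7 F [-0.1  0.5 -1.1]
discs [0, 1, 2, 6, 7] axis [0.5439 0.0332] yaw 5.03 rms 0.42
fin selector deg (105-rel): [(173.0, 180.0), (156.0, 179.0), (131.0, 181.0), (95.0, 178.0), (55.0, 182.0)]
```

View pics/w12b.png

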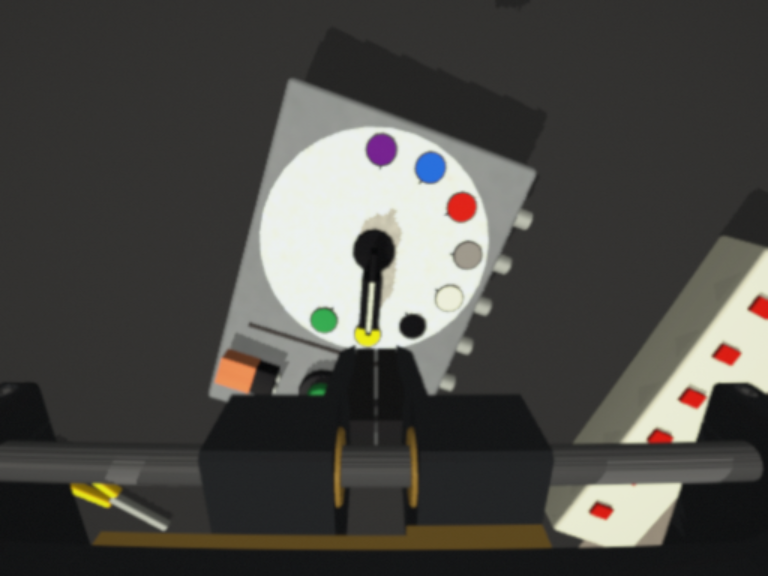

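The pointer line runs from the hub at (373,250) to the yellow disc at (368,335). Its measured angle is about 180°, so it's on yellow. Now the confirm button.

drive_tool(
  increments=[
    {"xyz": [-43, -16, 0], "twist": [0, 0, 0], "jaw": 1},
    {"xyz": [-42, -16, 0], "twist": [0, 0, 0], "jaw": 1},
    {"xyz": [-42, -16, 20], "twist": [0, 0, 0], "jaw": 1},
    {"xyz": [0, 0, 50], "twist": [0, 0, 0], "jaw": 1},
    {"xyz": [0, 0, 40], "twist": [0, 0, 0], "jaw": 1},
  ],
)

```text
time_s: 11.5
ee_pos: [0.5549, -0.1072, 0.1468]
eef_rot: [-0.002, 0.544, 0.839, -0.001]
force: [0.6, 0.3, -0.6]
gripper_width: 0.0003
grip_force: 0.0
```

drive_tool(
  increments=[
    {"xyz": [0, 0, 20], "twist": [0, 0, 0], "jaw": 1},
    {"xyz": [0, 0, 0], "twist": [0, 0, 0], "jaw": 1},
  ],
)

```text
time_s: 11.75
ee_pos: [0.5542, -0.1061, 0.1271]
eef_rot: [-0.003, 0.543, 0.84, -0.001]
force: [0.5, -0.2, -0.4]
gripper_width: 0.0005
grip_force: 0.0
```

```bash
python3 -c "
from h import *
s=r.sense();print(((s['ee_pos']-np.array([.5565,-.106,0]))*1e3).round(1),s['force']);rel(-65.7)"
```

```text
[-2.300e+00 -1.000e-01  1.271e+02] [ 0.45435492 -0.20327624 -0.44034145]
t 11.75 z 0.1271 radial,offset mm [131.7 -48.3] tool u-dir deg -65.8 F [ 0.5 -0.2 -0.4]
```

drive_tool(
  increments=[
    {"xyz": [-1, 2, 20], "twist": [0, 0, 0], "jaw": 1},
    {"xyz": [0, 0, 5], "twist": [0, 0, 0], "jaw": 1},
    {"xyz": [0, 0, 0], "twist": [0, 0, 0], "jaw": 1},
  ],
)

```text
time_s: 12.12
ee_pos: [0.558, -0.1064, 0.105]
eef_rot: [-0.0, 0.543, 0.84, -0.0]
force: [0.7, -0.4, -0.2]
gripper_width: 0.0007
grip_force: 0.0
```

drive_tool(
  increments=[
    {"xyz": [0, 0, 3], "twist": [0, 0, 0], "jaw": 1},
    {"xyz": [0, 0, 0], "twist": [0, 0, 0], "jaw": 1},
  ],
)

```text
time_s: 12.38
ee_pos: [0.5582, -0.1065, 0.1025]
eef_rot: [0.0, 0.543, 0.84, 0.0]
force: [-0.2, 0.4, 0.2]
gripper_width: 0.0003
grip_force: 0.0
```

drive_tool(
  increments=[
    {"xyz": [0, 0, 2], "twist": [0, 0, 0], "jaw": 1},
    {"xyz": [0, 0, 0], "twist": [0, 0, 0], "jaw": 1},
  ],
)

```text
time_s: 12.62
ee_pos: [0.5581, -0.1064, 0.1003]
eef_rot: [-0.0, 0.543, 0.84, 0.0]
force: [-0.6, -0.3, 0.5]
gripper_width: 0.0004
grip_force: 0.0
```

drive_tool(
  increments=[
    {"xyz": [0, 0, 2], "twist": [0, 0, 0], "jaw": 1},
    {"xyz": [0, 0, 0], "twist": [0, 0, 0], "jaw": 1},
  ],
)

```text
time_s: 12.88
ee_pos: [0.5583, -0.1065, 0.0983]
eef_rot: [0.0, 0.543, 0.84, 0.0]
force: [0.8, 0.5, 1.4]
gripper_width: 0.0008
grip_force: 1.0
```

Contact should be near; I'll go on in small steps, watching the force.

drive_tool(
  increments=[
    {"xyz": [0, 0, 2], "twist": [0, 0, 0], "jaw": 1},
    {"xyz": [0, 0, 0], "twist": [0, 0, 0], "jaw": 1},
  ],
)

```text
time_s: 13.12
ee_pos: [0.5583, -0.1065, 0.0963]
eef_rot: [0.0, 0.543, 0.84, 0.0]
force: [-0.7, 0.1, 2.8]
gripper_width: 0.0006
grip_force: 1.6
```

drive_tool(
  increments=[
    {"xyz": [0, 0, 2], "twist": [0, 0, 0], "jaw": 1},
    {"xyz": [0, 0, 0], "twist": [0, 0, 0], "jaw": 1},
  ],
)

```text
time_s: 13.38
ee_pos: [0.5583, -0.1065, 0.0943]
eef_rot: [0.0, 0.543, 0.84, 0.0]
force: [-0.0, -0.3, 4.5]
gripper_width: 0.0006
grip_force: 2.2
```

drive_tool(
  increments=[
    {"xyz": [0, 0, 2], "twist": [0, 0, 0], "jaw": 1},
    {"xyz": [0, 0, 0], "twist": [0, 0, 0], "jaw": 1},
  ],
)

```text
time_s: 13.62
ee_pos: [0.5583, -0.1065, 0.0933]
eef_rot: [0.0, 0.543, 0.84, 0.0]
force: [-2.8, 0.2, 13.0]
gripper_width: 0.0003
grip_force: 6.7
```

drive_tool(
  increments=[
    {"xyz": [0, 0, 1], "twist": [0, 0, 0], "jaw": 1},
    {"xyz": [0, 0, 0], "twist": [0, 0, 0], "jaw": 1},
  ],
)

```text
time_s: 13.88
ee_pos: [0.5583, -0.1065, 0.0932]
eef_rot: [0.0, 0.543, 0.84, 0.0]
force: [-4.5, 0.8, 20.6]
gripper_width: 0.0007
grip_force: 10.4
```

drive_tool(
  increments=[
    {"xyz": [0, 0, -10], "twist": [0, 0, 0], "jaw": 1},
    {"xyz": [0, 0, -40], "twist": [0, 0, 0], "jaw": 1},
    {"xyz": [20, 10, -60], "twist": [0, 0, 0], "jaw": 1},
    {"xyz": [40, 20, -50], "twist": [0, 0, 0], "jaw": 1},
    {"xyz": [40, 15, -10], "twist": [0, 0, 0], "jaw": 1},
  ],
)

```text
time_s: 14.5
ee_pos: [0.5596, 0.0005, 0.2594]
eef_rot: [0.002, 0.544, 0.839, 0.002]
force: [0.7, 0.1, -1.3]
gripper_width: 0.0002
grip_force: 0.0
```

drive_tool(
  increments=[
    {"xyz": [0, 0, 0], "twist": [0, 0, 0], "jaw": 1},
    {"xyz": [0, 0, 0], "twist": [0, 0, 0], "jaw": 1},
  ],
)

```text
time_s: 14.75
ee_pos: [0.5575, -0.0012, 0.2558]
eef_rot: [-0.0, 0.543, 0.84, -0.001]
force: [-0.2, 0.2, -0.4]
gripper_width: 0.0006
grip_force: 0.0
```

```bash
python3 - <<'E'
from h import *
rel(-65.7); measure('w13')
r.snapshot('side')
for l in['confirm_top','adapter','battery','selector']: print(l,[[round(x) for x in d['rect']] for d in r.look_for(l,'side')[:1]])
E
```

```text
t 14.75 z 0.2558 radial,offset mm [37.5 -2.1] tool u-dir deg -65.8 F [-0.2  0.2 -0.4]
discs [0, 1, 2, 6, 7] axis [0.5446 0.0326] yaw 4.95 rms 0.24
fin selector deg (105-rel): [(186.0, 180.0), (161.0, 179.0), (145.0, 181.0), (92.0, 178.0), (61.0, 182.0)]
confirm_top [[268, 206, 10, 2]]
adapter [[288, 195, 1, 13]]
battery [[242, 207, 18, 11]]
selector [[254, 178, 19, 16]]
```

```bash
python3 -c "
from h import *
print(r.finish_job())"
```

```text
the job is handed in; nothing more can be done
None
```

The job is handed in at about 15 s: the pointer rests on the yellow disc (measured at about 180°, its marked angle). I then pressed the green confirm button about 6 mm until it stopped hard, and let it go; I didn't separately check that it sprang back. The adapter and battery look undisturbed; I didn't recheck the other loose things, but the arm went near none of them.

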